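# Set the sample under the probe needle and clamp the carriage

### The arm

A 7-joint arm with a two-finger parallel gripper is mounted at the origin on the work surface. World frame = base frame: x ahead of the robot, y to its left, z up, the work surface at z = 0. Lengths are in m, angles in rad, forces in N, time in s.
With the tool pointing down it reaches from about 0.4 to 0.85 m from the base axis. Payload 4.5 kg.
Tool frame: the origin (TCP) lies midway between the tips of the shut fingers; the grasp point (between the pads) lies 19 mm behind it; z points along the fingers, y is the line along which they close (so a half turn about z gives the same grasp; the last joint's range is limited). The gripper opens to 88 mm and grips with 3 to 60 N. Pads are 18 mm wide; open, the fingers measure 123 mm over their backs; the gripper's body (75 mm by 187 mm) begins 45 mm behind the grasp point.
Start: joints at [-1.192, 0.689, -0.195, 1.565, 0.157, 0.902, -0.215], TCP at [0.211, 0.588, 0.239] pointing down, gripper open.
Joint ranges: [-3.01, 3.01], [-0.46, 2.08], [-1.47, 1.51], [0.13, 2.56], [-1, 4.14], [0.04, 2.09], [-2.66, 2.66]. Speed limits (rad/s): [2.57, 2.57, 3.14, 3.14, 3.14, 3.14, 3.14].

### API

Orientations are given as a unit quaternion [x, y, z, w].
In Python, from plant import sensors, eyes, finish_job gives the robot as it stands.
- The arm moves only by the tool send_rows, never from a script. Its argument "rows" is text: rows parted by semicolons, each of 4 numbers parted by spaces: the shift along the tool's x, y, z normalised to -1 to 1, where 1 is 30 cm, then the turn about the tool's z normalised to -1 to 1, where 1 is 2 pi rad. A call has 1 to 10 rows; each row is the pose to reach, as a shift and turn from the pose commanded when the call began, along the tool's axes at that moment, turning the shorter way round; what a row does not reach only later rows make up. A row lasts 1/12 s, in which the tool goes at most 41.7 mm and 7.16 degrees, less where a joint would pass 70% of its speed; a pose out of reach is approached as far as the arm can. A call with a number of a shift or a turn outside -1 to 1 is refused whole. A call with a gripper value outside its range is refused whole. "jaw" is the closure, from -1 (fully open) to 1 (shut), set as the call begins (left out, the last holds). The fingers move at their own pace and stop on an object; "force" is the grip in N (left out, the last holds). Time passes only in rows, so rows that repeat a pose let the fingers close. It gives the time, the measured TCP pose, the force, the opening and the grip force at its end, in the units of the state.
- sensors.get_state(): the state, without advancing time (a new reading comes with each control period).
- eyes.snapshot(name): name is "scene" or "side" or "wrist"; returns (picture, depth): 420x560x3 uint8, red, green, blue; 420x560 float32, m along the optical axis (not along the pixel's ray), 0 where there is no reading.
- eyes.calibration(name): a dict with "fov_y" (degrees; the focal length in pixels is half the picture's height over the tangent of half this angle, whatever the lens; pixels are square), "cx", "cy" (the principal point, pixels), "dist_coeffs" ([k1, k2, p1, p2, k3] as OpenCV has them; the pictures are not rectified), "world_from_camera" (4x4, takes a point from camera to world coordinates). Camera axes: x right, y down, z forward; pixel columns grow to the right and rows downward; lengths in m; the calibration is good to about 2 mm. A picture is of the moment at which its call begins: read the wrist's pose just before it. calibration takes no time and is no camera call; for the wrist camera it gives the pose at the moment of the call.
- finish_job(): hands the job in; it is judged then, once.
The state is a dict: "clock": time; "q": joint angles; "qd": joint speeds; "joint_torque": joint torques, N m; "tool_pos": TCP position; "eef_rot": TCP orientation; "contact_force": force on the tool from outside, world axes, zero at the start; "moment": the same for the moment, N m; "opening": opening from 0.0 (shut) to 1.0 (fully open); "finger_force": force on a finger pad.
Only numpy, scipy, OpenCV 4.12 (cv2) and the standard library are available. Lean on these libraries where they do the work, as an engineer would, in place of code of your own. Each camera call takes 0.05 s, during which the arm holds its last target. There are 200 camera calls.

### The job

On the probe station, turn the black bar knob anticlockwise to its loose stop to free the sample carriage, slide the carriage along its rail until the red dot on the white sample plate is centred right under the tip of the needle (the head with the blue holder, not the cream viewing tube), then turn the knob clockwise all the way back to its tight stop so that the carriage is locked there, and let go. Do not bump the needle head or the viewing tube, and leave the bottle, the dish and the screwdriver where they are.

Things in the scene. Friction and masses are not known exactly. Their poses are not given: they have to be found in the camera images.
- station: Probe station fixed to the bench: cream base plate, 12 mm thick, x -170..+130 and y -200..+200 mm in its frame (origin on the bench surface), blue edge on the -x side, which faces the robot, turned up to 0.3 rad. Its y axis is the sliding direction. Along y run a steel rail 40 mm wide at x = 0 and an aluminium clamp bar 26 mm wide at x = -115 mm, tops 24 mm above the bench.
- rail_mid (a point): Middle of the steel guide rail's top, 24 mm above the bench, straight above the station's origin; axes as the station's.
- carriage (a joint): Position along the station's y axis, m, 0 = middle, range +-0.11, of the carriage: grey plate 170 mm (x) by 100 mm (y), top 34 mm above the bench, carrying the knob and the white sample plate (56 x 70 mm, top 38 mm above the bench). Free, it slides with about 2 N of friction and stays where left; clamped, it holds at least 40 N. It can be slid by the gripped knob.
- red_dot (a point): Centre of the red dot, 14 mm across, on the white sample plate, 38.6 mm above the bench, at x = 0 of the station, so it always moves on the line below the needle tip. Rides on the carriage; axes as the station's.
- clamp (a joint): Angle of the black clamp knob, rad, anticlockwise from above is positive. 0 = tight stop (bar square to the rail), 1.4 = loose stop (bar nearly along the rail). It grips below about 0.45 and is free above 0.5; it starts tight, 0 to 0.1. Turning takes about 0.06 N m, up to 0.09 near tight; it stays where left.
- knob_grip (a point): On the knob's vertical axis, 58 mm above the bench, 115 mm from the red dot towards the station's -x side; rides on the carriage. Its x axis runs along the knob's bar (46 mm long, 14 mm thick, 45 to 67 mm above the bench, on a hub 26 mm across; white line on the +x half), turns with the knob and is the station's x axis at clamp = 0.
- needle_stand: Needle head, fixed: steel post 14 mm thick, 133 mm tall, on the base plate behind the rail (origin under the post, 12 mm above the bench); steel arm reaching 100 mm to the station's -x side, 114 to 126 mm above the bench; blue needle holder 16 mm across, 86 to 132 mm above the bench, bare steel needle below. Left or right of the tube by chance. Do not bump.
- needle_tip (a point): Tip of the needle, pointing straight down, 46 mm above the bench (8 mm above the sample plate), in the vertical plane through the rail's middle line.
- tube_stand: Viewing tube, fixed: the same sort of post with a cream tube 32 mm across and black eyepiece, 65 to 190 mm above the bench, over the rail. Not the target. Origin under its post, 12 mm above the bench. Do not bump.
- amber_bottle: Amber bottle with black cap, 52 mm across, 100 mm tall, standing on the bench beside the station; origin at the middle of its underside. Bystander.
- dish: Small white dish, 84 mm across, 18 mm tall, on the bench beside the station; origin at the middle of its underside. Bystander.
- screwdriver: Yellow-handled screwdriver, 160 mm long, lying on the bench to the right of the station, origin under the middle of its length or handle; bystander.

How it is judged:
By the outcome, as a careful person would: the job done as asked, in the order asked, and still so for the second after the job is handed in, with the robot touching nothing.
It also fails if it takes over 38 s, if anything falls off the work surface, if the arm or the gripper's body presses on something with over 40 N, if the wrist force passes 120 N, or if a joint passes its speed limit or range.

## Working session

There is one attempt and no reset: what is moved stays moved. The work goes in short steps, Python scripts to look and compute and a tool call to move; the robot and the scene stay as the last step left them, time stands still between calls to the robot, and variables do not carry over. Pictures are saved under pics/ and viewed, at most 10 in all, crops included, and the job is handed in when it is done.

Besides the shell and the picture viewer there is one more tool, called after "Call:" as name(argument=value, ...) on one line, values as JSON. send_rows: Moves the arm, as the interface text tells. Scaled input: -1 to 1 covers 30 cm each way for a shift and 2 pi rad each way for a turn. Its arguments: {"type":"object","properties":{"rows":{"type":"string"},"jaw":{"type":"number"},"force":{"type":"number"}},"required":["rows"]}

```bash
mkdir -p pics; ls; python3 - <<'E'
from plant import sensors, eyes
import cv2,numpy as np
s=sensors.get_state(); print({k:np.round(v,3).tolist() for k,v in s.items()})
for n in("scene","side"):
    p,d=eyes.snapshot(n); cv2.imwrite(f"pics/{n}0.png",p[:,:,::-1]); np.save(f"pics/{n}0_d.npy",d); np.save(f"pics/{n}0_p.npy",p)
    c=eyes.calibration(n); print(n,c["fov_y"],c["cx"],c["cy"],c["dist_coeffs"]);print(np.round(c["world_from_camera"],3).tolist())
E
```

```text
pics
{'clock': 0.0, 'q': [-1.192, 0.69, -0.194, 1.566, 0.157, 0.902, -0.215], 'qd': [-0.0, -0.001, -0.001, -0.0, 0.001, 0.0, 0.0], 'joint_torque': [0.0, -52.755, -1.267, -15.342, -0.053, 0.007, 0.0], 'tool_pos': [0.211, 0.588, 0.238], 'eef_rot': [0.172, 0.985, -0.001, -0.0], 'contact_force': [-0.266, -0.451, 0.577], 'moment': [-0.06, -0.075, 0.013], 'finger_force': 0.0, 'opening': 0.998}
scene 45.427200902607424 273.99254193317245 207.26805735661344 [-0.02988288  0.          0.          0.          0.        ]
[[-0.858, 0.378, -0.347, 1.003], [0.513, 0.609, -0.605, 0.692], [-0.018, -0.697, -0.717, 0.92], [0.0, 0.0, 0.0, 1.0]]
side 56.46062159426456 288.34437823026616 212.58288589847427 [-0.02884426  0.          0.          0.          0.        ]
[[0.949, -0.209, 0.237, 0.349], [-0.316, -0.643, 0.697, -0.816], [0.006, -0.737, -0.676, 0.835], [0.0, 0.0, 0.0, 1.0]]
```

View pics/scene0.png

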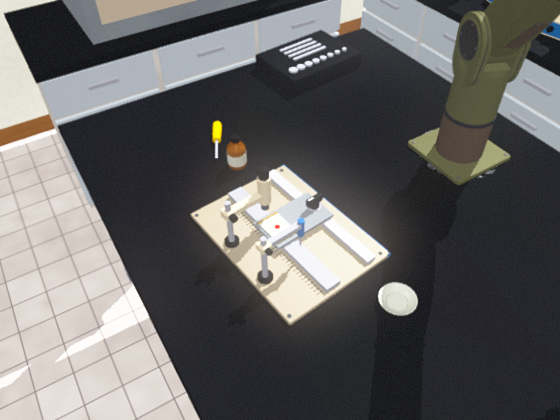

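View pics/side0.png

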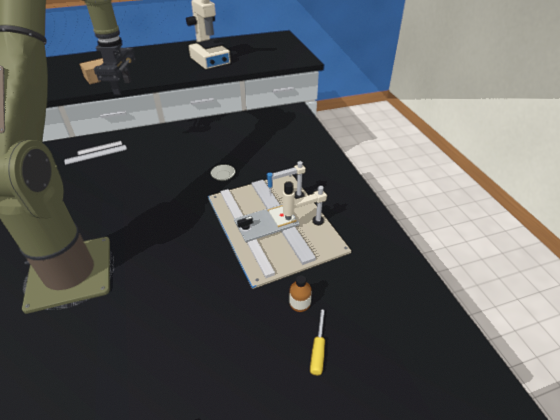

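The scene view shows the red dot near (277,227), the knob near (315,202), the blue holder near (301,227) and the tube near (264,188). In the side view the dot is near (283,214), the knob near (245,221) and the holder near (270,179). I'll zoom in on both and measure.

```bash
cat > h.py <<'E'
import numpy as np,cv2
from plant import eyes,sensors
def K(c): f=210/np.tan(np.radians(c["fov_y"])/2); return np.array([[f,0,c["cx"]],[0,f,c["cy"]],[0,0,1]])
def ray(c,px):
    n=cv2.undistortPoints(np.float64(px).reshape(-1,1,2),K(c),np.float64(c["dist_coeffs"])).reshape(-1,2)
    T=np.array(c["world_from_camera"]); d=np.c_[n,np.ones(len(n))]@T[:3,:3].T
    return T[:3,3],d
def atz(c,px,z):
    o,d=ray(c,px); return o+d*((z-o[2])/d[:,2])[:,None]
def atdepth(c,px,dep):
    o,d=ray(c,px); return o+d*np.float64(dep).reshape(-1,1)
def tri(views):
    A=np.zeros((3,3));b=np.zeros(3)
    for c,p in views:
        o,d=ray(c,p); d=d[0]/np.linalg.norm(d[0]); M=np.eye(3)-np.outer(d,d); A+=M;b+=M@o
    return np.linalg.solve(A,b)
def proj(c,P):
    Tm=np.linalg.inv(np.array(c["world_from_camera"])); r,_=cv2.Rodrigues(Tm[:3,:3])
    return cv2.projectPoints(np.float64(P).reshape(-1,1,3),r,Tm[:3,3],K(c),np.float64(c["dist_coeffs"]))[0].reshape(-1,2)
E
python3 - <<'E'
from h import *
a=cv2.imread("pics/scene0.png")[160:330,185:395]; b=cv2.imread("pics/side0.png")[155:285,200:355]
a=cv2.resize(a,(400,324),interpolation=cv2.INTER_CUBIC) if 0 else cv2.resize(a,None,fx=1.9*1,fy=1.9,interpolation=cv2.INTER_CUBIC)
b=cv2.resize(b,None,fx=2.5,fy=2.5,interpolation=cv2.INTER_CUBIC)
H=max(a.shape[0],b.shape[0]);o=np.zeros((H,a.shape[1]+b.shape[1],3),np.uint8);o[:a.shape[0],:a.shape[1]]=a;o[:b.shape[0],a.shape[1]:]=b
print(o.shape,a.shape);cv2.imwrite("pics/z0.png",o)
V={}
for n in("scene","side"):
    p=np.load(f"pics/{n}0_p.npy").astype(int);d=np.load(f"pics/{n}0_d.npy");c=eyes.calibration(n)
    R,G,B=p[...,0],p[...,1],p[...,2]
    box=np.zeros(R.shape,bool)
    if n=="scene": box[160:330,185:395]=1
    else: box[155:285,200:355]=1
    for nm,m in(("red",(R>150)&(G<90)&(B<90)),("blue",(B>R+70)&(B>120)),("black",(R<45)&(G<45)&(B<50))):
        m=(m&box).astype(np.uint8)
        k,l,st,ce=cv2.connectedComponentsWithStats(m)
        for i in range(1,k):
            if 4<st[i,4]<1500:
                ys,xs=np.where(l==i);dd=d[ys,xs]
                W=atdepth(c,np.c_[xs,ys],dd); print(n,nm,st[i].tolist(),ce[i].round(1),np.median(W,0).round(3),W[:,2].min().round(3),W[:,2].max().round(3))
            if nm=="red" and 4<st[i,4]: V[n]=(c,ce[i])
if len(V)==2: print("dot",tri(list(V.values())))
E
```

```text
(325, 787, 3) (323, 399, 3)
scene red [276, 226, 3, 2, 6] [277.  226.5] [0.603 0.005 0.04 ] 0.037 0.04
scene blue [298, 218, 7, 6, 34] [300.7 220.6] [0.594 0.09  0.132] 0.035 0.135
scene black [185, 160, 15, 28, 174] [189.9 169. ] [ 0.678 -0.342 -0.   ] -0.005 0.007
scene black [362, 160, 8, 5, 15] [365.4 161.4] [ 0.248 -0.104 -0.   ] -0.007 0.004
scene black [371, 160, 24, 23, 234] [384.9 167. ] [ 0.219 -0.059  0.   ] -0.006 0.92
scene black [368, 166, 2, 4, 5] [368.4 167.2] [ 0.257 -0.082  0.001] -0.001 0.001
scene black [391, 182, 4, 5, 8] [393.1 184. ] [0.243 0.006 0.   ] -0.002 0.001
scene black [392, 194, 3, 4, 5] [393.2 195.8] [ 0.273  0.043 -0.   ] -0.001 0.002
scene black [187, 266, 5, 3, 5] [189. 267.] [ 0.823 -0.023  0.003] -0.001 0.004
scene black [185, 274, 1, 6, 6] [185.  276.5] [ 0.841 -0.004  0.   ] -0.002 0.002
scene black [190, 274, 4, 3, 5] [191.2 274.8] [0.827 0.    0.001] 0.0 0.005
scene black [216, 293, 2, 5, 5] [216.6 295. ] [ 0.802  0.076 -0.002] -0.003 0.001
scene black [370, 300, 25, 30, 378] [383.5 319.7] [0.53  0.321 0.001] -0.004 0.92
scene black [247, 30
[... 347 characters left out ...]
 0.003 0.039] 0.039 0.041
side blue [267, 173, 5, 14, 55] [269.3 179.2] [0.592 0.082 0.115] -0.001 0.835
side blue [244, 271, 6, 11, 11] [246.3 276. ] [ 0.453 -0.164  0.008] 0.003 0.012
side black [294, 175, 3, 4, 7] [295.  176.3] [0.723 0.218 0.001] -0.005 0.003
side black [285, 183, 8, 11, 72] [288.2 187.8] [ 0.607 -0.053  0.185] 0.165 0.193
side black [300, 193, 3, 4, 5] [301.4 194.8] [0.703 0.092 0.019] 0.016 0.021
side black [295, 195, 4, 3, 8] [296.2 196.4] [0.682 0.089 0.022] 0.019 0.024
side black [238, 219, 14, 10, 99] [244.3 223.3] [ 0.487 -0.017  0.057] 0.04 0.07
side black [314, 218, 9, 7, 30] [318.3 221.3] [ 0.706 -0.041  0.02 ] 0.017 0.026
dot [0.60353725 0.00467413 0.038194  ]
```

View pics/z0.png

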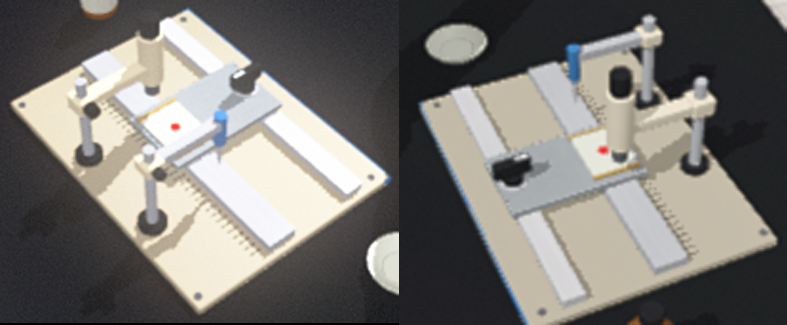

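Both views show the needle (blue holder) on the +y side and the tube on the −y side. The dot lies between them and the bar is roughly along station x. Next I'll fit the station yaw and locate the holder, tube, knob and wrist camera mount.

```bash
python3 - <<'E'
from h import *
P=[];C=[]
for n in("scene","side"):
    p=np.load(f"pics/{n}0_p.npy");d=np.load(f"pics/{n}0_d.npy");c=eyes.calibration(n)
    v,u=np.mgrid[0:420,0:560];W=atdepth(c,np.c_[u.ravel(),v.ravel()],d.ravel());col=p.reshape(-1,3).astype(int)
    k=(d.ravel()>0)&(np.hypot(W[:,0]-.6,W[:,1]-.03)<.3)
    W,col=W[k],col[k];P.append(W);C.append(col)
    b=(W[:,2]>.007)&(W[:,2]<.017)&(col[:,0]>90)
    r=cv2.minAreaRect(W[b][:,:2].astype(np.float32)*1000);print(n,"base",r,np.round(cv2.boxPoints(r)).tolist())
for n,W,col in zip("ab",P,C):
    hi=(W[:,2]>.09)&(W[:,2]<.2)
    for nm,m in(("blue",(col[:,2]>col[:,0]+50)&(W[:,2]>.086)&(W[:,2]<.13)),("tube",(W[:,2]>.14)&(W[:,2]<.2)),("knob",(col.max(1)<70)&(W[:,2]>.045)&(W[:,2]<.075)),("knobtop",(W[:,2]>.06)&(W[:,2]<.072)&(np.hypot(W[:,0]-.487,W[:,1]+.015)<.05))):
        w=W[m];print(n,nm,len(w),np.median(w,0).round(4),w.min(0).round(3),w.max(0).round(3))
c=eyes.calibration("wrist");s=sensors.get_state();T=c["world_from_camera"]
from scipy.spatial.transform import Rotation as R
Rt=R.from_quat(s["eef_rot"]).as_matrix();print("cam in tool",(Rt.T@(T[:3,3]-s["tool_pos"])).round(4),(Rt.T@T[:3,:3]).round(3).tolist(),c["fov_y"])
E
```

```text
scene base ((579.9780883789062, 27.536224365234375), (303.2442932128906, 586.4960327148438), 6.275257110595703) [[397.0, 302.0], [461.0, -281.0], [763.0, -247.0], [699.0, 336.0]]
side base ((577.4140014648438, 65.15542602539062), (300.8302307128906, 515.6190185546875), 6.630120277404785) [[398.0, 304.0], [458.0, -208.0], [757.0, -174.0], [697.0, 339.0]]
a blue 54 [0.5956 0.096  0.1045] [0.589 0.083 0.089] [0.602 0.099 0.13 ]
a tube 366 [ 0.6174 -0.0314  0.1625] [ 0.596 -0.055  0.14 ] [0.713 0.108 0.193]
  return _methods._mean(a, axis=axis, dtype=dtype,
  ret = um.true_divide(
Traceback (most recent call last):
ValueError: zero-size array to reduction operation minimum which has no identity
```

```bash
python3 - <<'E'
from h import *
from scipy.spatial.transform import Rotation as R
P={}
for n in("scene","side"):
    p=np.load(f"pics/{n}0_p.npy");d=np.load(f"pics/{n}0_d.npy");c=eyes.calibration(n)
    v,u=np.mgrid[0:420,0:560];W=atdepth(c,np.c_[u.ravel(),v.ravel()],d.ravel());col=p.reshape(-1,3).astype(int)
    b=((W[:,2]>.006)&(W[:,2]<.03)&(col[:,0]>80)&(np.hypot(W[:,0]-.6,W[:,1]-.03)<.3)).reshape(d.shape).astype(np.uint8)
    k,l,st,ce=cv2.connectedComponentsWithStats(b,connectivity=4);i=1+st[1:,4].argmax();m=(l==i).ravel()
    r=cv2.minAreaRect(W[m][:,:2].astype(np.float32)*1000);print(n,"base",np.round(cv2.boxPoints(r)).tolist(),r[1:])
    for nm,m in(("blue",(col[:,2]>col[:,0]+50)&(W[:,2]>.086)&(W[:,2]<.132)&(abs(W[:,0]-.6)<.1)),("tube",(W[:,2]>.15)&(W[:,2]<.2)&(abs(W[:,0]-.6)<.05)),("knob",(W[:,2]>.045)&(W[:,2]<.072)&(np.hypot(W[:,0]-.487,W[:,1]+.015)<.05))):
        w=W[m]
        if len(w):print(n,nm,len(w),np.median(w,0).round(4),w.min(0).round(3),w.max(0).round(3))
c=eyes.calibration("wrist");s=sensors.get_state();T=np.array(c["world_from_camera"])
Rt=R.from_quat(s["eef_rot"]).as_matrix();print("cam in tool",(Rt.T@(T[:3,3]-s["tool_pos"])).round(4),(Rt.T@T[:3,:3]).round(3).tolist(),c["fov_y"])
E
```

```text
scene base [[407.0, 195.0], [455.0, -206.0], [757.0, -171.0], [710.0, 231.0]] ((304.5687255859375, 403.91815185546875), 6.749655246734619)
scene blue 64 [0.5948 0.0953 0.107 ] [0.587 0.082 0.089] [0.602 0.099 0.132]
scene tube 291 [ 0.615  -0.0349  0.17  ] [ 0.588 -1.203  0.15 ] [ 0.649 -0.025  0.193]
scene knob 167 [ 0.4927 -0.0033  0.0631] [ 0.468 -0.018  0.045] [0.515 0.003 0.07 ]
side base [[411.0, 193.0], [458.0, -208.0], [757.0, -174.0], [710.0, 228.0]] ((300.8302307128906, 404.4106750488281), 6.630120277404785)
side blue 196 [0.5804 1.9456 0.1099] [0.5   0.077 0.087] [0.621 1.969 0.132]
side tube 408 [0.6073 1.2991 0.1735] [ 0.55 -0.06  0.15] [0.65 1.97 0.2 ]
side knob 136 [ 0.4898 -0.0156  0.0618] [ 0.468 -0.023  0.045] [ 0.513 -0.002  0.07 ]
cam in tool [ 0.0763  0.0004 -0.1461] [[-0.001, -0.956, -0.294], [1.0, -0.001, -0.001], [0.0, -0.294, 0.956]] 71.46407892170475
```

Station yaw ≈ 0.117 rad, the knob is near (0.490, −0.009), and the dot has to slide about +85 mm. Now I'll move to hover above the knob.

Call:
send_rows(rows="-0.77 -0.77 -0.1 0.2;-0.77 -0.77 -0.1 0.2;-0.77 -0.77 -0.1 0.2;-0.77 -0.77 -0.1 0.2;-0.77 -0.77 -0.1 0.2;-0.77 -0.77 -0.1 0.2;-0.77 -0.77 -0.1 0.2;-0.77 -0.77 -0.1 0.2;-0.77 -0.77 -0.1 0.2;-0.77 -0.77 -0.1 0.2", jaw=-1)

```text
clock: 0.93
tool_pos: [0.3518, 0.2899, 0.269]
eef_rot: [0.72, 0.694, -0.0, 0.0]
contact_force: [0.1, 0.4, 0.2]
opening: 0.999
finger_force: 0.0
```

```bash
cat >> h.py <<'E'
from scipy.spatial.transform import Rotation as R
def go(pos,yaw):
    s=sensors.get_state();M=R.from_quat(s["eef_rot"]).as_matrix()
    y=np.arctan2(M[1,0],M[0,0]);t=(y-yaw+np.pi)%(2*np.pi)-np.pi
    print("t",round(s["clock"],2),"pos",np.round(s["tool_pos"],4),"yaw",round(y,4),"q",np.round(s["q"],2),"F",np.round(s["contact_force"],1),"op",round(s["opening"],3))
    print("row",(M.T@(np.array(pos)-s["tool_pos"])/.3).round(4),round(t/(2*np.pi),4))
E
python3 -c "
from h import *
go([.49,-.009,.27],.117)"
```

```text
t 0.93 pos [0.3518 0.2899 0.269 ] yaw 1.5346 q [-0.89  0.43  0.14  2.03 -0.09  0.69 -0.72] F [0.1 0.4 0.2] op 0.999
row [-0.9789  0.4964 -0.0026] 0.2256
```

Call:
send_rows(rows="-0.98 0.5 0 0.225;-0.98 0.5 0 0.225;-0.98 0.5 0 0.225;-0.98 0.5 0 0.225;-0.98 0.5 0 0.225;-0.98 0.5 0 0.225;-0.98 0.5 0 0.225;-0.98 0.5 0 0.225;-0.98 0.5 0 0.225;-0.98 0.5 0 0.225")

```text
clock: 1.77
tool_pos: [0.4941, -0.0081, 0.2686]
eef_rot: [0.99, 0.142, 0.0, 0.001]
contact_force: [-0.3, 0.7, -1.2]
opening: 1.002
finger_force: 0.0
```

```bash
python3 -c "
from h import *
go([.49,-.009,.27],.117)"
```

```text
t 1.77 pos [ 0.4941 -0.0081  0.2686] yaw 0.2846 q [-0.39  0.52  0.5   1.94 -0.34  0.77 -0.99] F [-0.3  0.7 -1.2] op 1.002
row [-0.0139 -0.0009 -0.0045] 0.0267
```

Call:
send_rows(rows="-0.01 0 0 0.0267;-0.01 0 0 0.0267;-0.01 0 0 0.0267;-0.01 0 0 0.0267")

```text
clock: 2.1
tool_pos: [0.4904, -0.0054, 0.2685]
eef_rot: [0.998, 0.065, -0.0, -0.0]
contact_force: [0.9, 0.3, -0.2]
opening: 1.004
finger_force: 0.0
```

```bash
python3 - <<'E'
from h import *
go([.49,-.009,.15],.117)
c=eyes.calibration("wrist");p,d=eyes.snapshot("wrist")
np.savez("pics/w1.npz",p=p,d=d,T=c["world_from_camera"],fov=c["fov_y"],cx=c["cx"],cy=c["cy"],dc=c["dist_coeffs"])
cv2.imwrite("pics/w1.png",p[:,:,::-1])
E
```

```text
t 2.1 pos [ 0.4904 -0.0054  0.2685] yaw 0.131 q [-0.43  0.52  0.54  1.95 -0.38  0.77 -1.11] F [ 0.9  0.3 -0.2] op 1.004
row [-0.0027  0.0116  0.3949] 0.0022
```

View pics/w1.png

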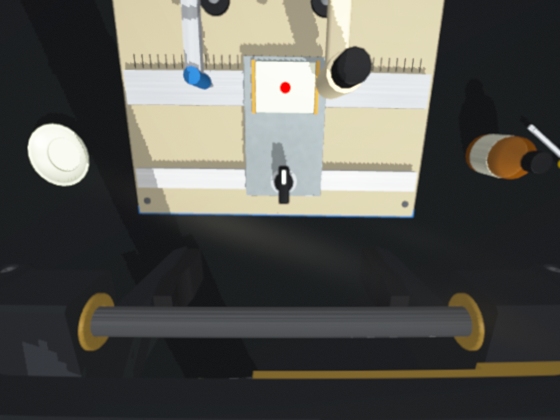

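The wrist view shows the dot at (285,88), the knob at (284,183) with its white line up (+x), the holder at (197,77), the tube at (350,70), the bottle to the right and the dish to the left. I'll measure from here, then take a second view from a lower, shifted pose.

```bash
cat >> h.py <<'E'
def wmeas(f):
    z=np.load(f);c=dict(world_from_camera=z["T"],fov_y=float(z["fov"]),cx=float(z["cx"]),cy=float(z["cy"]),dist_coeffs=z["dc"]);p=z["p"].astype(int);d=z["d"]
    Rr,G,B=p[...,0],p[...,1],p[...,2];v,u=np.mgrid[0:420,0:560]
    W=atdepth(c,np.c_[u.ravel(),v.ravel()],d.ravel()).reshape(420,560,3)
    out={"c":c,"W":W,"p":p}
    m=(Rr>170)&(G<70)&(B<70)&(W[...,2]>.03)&(W[...,2]<.05); out["red"]=(u[m].mean(),v[m].mean())
    print("red px",np.round(out["red"],2),m.sum(),"@z",atz(c,out["red"],.0386).round(4),"depth",W[m].mean(0).round(4))
    m=(W[...,2]>.060)&(W[...,2]<.073)&(np.hypot(W[...,0]-W[m].mean(0)[0]+.114,W[...,1]-W[m].mean(0)[1]+.0135)<.035)
    r=cv2.minAreaRect(np.c_[u[m],v[m]].astype(np.float32));out["knob"]=r[0]
    Wk=atz(c,np.c_[u[m],v[m]],.067);rw=cv2.minAreaRect((Wk[:,:2]*1000).astype(np.float32))
    print("knob top px",np.round(r[0],1),m.sum(),"rect mm",np.round(rw[0],1),np.round(rw[1],1),rw[2],"zmed",np.median(W[m][:,2]).round(4))
    bx=cv2.boxPoints(rw);e=[bx[1]-bx[0],bx[2]-bx[1]];e=max(e,key=np.linalg.norm);a=np.arctan2(e[1],e[0]);print("bar angle",(a+np.pi/2)%np.pi-np.pi/2)
    m=(B>Rr+60)&(W[...,2]>.084)&(W[...,2]<.135)&(abs(W[...,0]-.6)<.06)
    if m.sum(): print("holder",m.sum(),np.median(W[m],0).round(4),"top pts",W[m&(W[...,2]>.128)].mean(0).round(4))
    m=(B>Rr+50)&(W[...,2]<.02)&(W[...,2]>-.003)&(W[...,0]<.5)&(W[...,0]>.37)
    if m.sum()>30:
        l=cv2.fitLine((W[m][:,:2]).astype(np.float32),cv2.DIST_HUBER,0,.01,.01).ravel();print("blue edge",m.sum(),l.round(4),"yaw",np.arctan(-l[0]/l[1]))
    return out
E
python3 - <<'E'
from h import *
o=wmeas("pics/w1.npz")
W,p=o["W"],o["p"]
# plate (white) orientation, carriage plate edges
m=(abs(W[...,2]-.034)<.004)&(np.hypot(W[...,0]-.54,W[...,1])<.15)&(abs(p[...,0]-p[...,2])<40)
m=cv2.morphologyEx(m.astype(np.uint8),cv2.MORPH_OPEN,np.ones((3,3)))
k,l,st,ce=cv2.connectedComponentsWithStats(m);i=1+st[1:,4].argmax();r=cv2.minAreaRect((W[l==i][:,:2]*1000).astype(np.float32));print("carriage",np.round(r[0],1),np.round(r[1],1),r[2])
t=(W[...,2]>.15)&(W[...,2]<.21)&(abs(W[...,0]-.6)<.06)
print("tube top",W[t&(W[...,2]>.185)].mean(0).round(4))
E
```

```text
red px [284.93  87.17] 70 @z [[0.6038 0.0049 0.0386]] depth [0.6038 0.0049 0.0388]
knob top px [283. 185.] 403 rect mm [490.7  -7.6] [44.6 12.4] 7.437618255615234 zmed 0.0668
bar angle 0.12981093
holder 416 [0.5927 0.0859 0.1313] top pts [0.5939 0.0886 0.1318]
blue edge 446 [ 0.1095 -0.994   0.43   -0.0054] yaw 0.109685615
carriage [ 5.541e+02 -4.000e-01] [168.7 100.6] 6.568597793579102
tube top [ 0.6087 -0.0407  0.1899]
```

Call:
send_rows(rows="-0.003 0.01 0.39 0.002;-0.003 0.01 0.39 0.002;-0.003 0.01 0.39 0.002;-0.003 0.01 0.39 0.002;-0.003 0.01 0.39 0.002")

```text
clock: 2.57
tool_pos: [0.4893, -0.0088, 0.1511]
eef_rot: [0.998, 0.058, -0.002, -0.0]
contact_force: [-0.1, 0.1, 0.7]
opening: 0.996
finger_force: 0.0
```

```bash
python3 - <<'E'
from h import *
go([.4896,-.0083,.041],.13)
c=eyes.calibration("wrist");p,d=eyes.snapshot("wrist")
np.savez("pics/w2.npz",p=p,d=d,T=c["world_from_camera"],fov=c["fov_y"],cx=c["cx"],cy=c["cy"],dc=c["dist_coeffs"])
cv2.imwrite("pics/w2.png",p[:,:,::-1])
a=wmeas("pics/w1.npz");b=wmeas("pics/w2.npz")
for k in("red","knob"):print(k,tri([(a["c"],a[k]),(b["c"],b[k])]).round(4))
go([.4896,-.0083,.041],.13)
E
```

```text
t 2.57 pos [ 0.4893 -0.0088  0.1511] yaw 0.1166 q [-0.3   0.7   0.37  2.07 -0.54  0.47 -0.98] F [-0.1  0.1  0.7] op 0.996
row [ 0.0025 -0.0014  0.367 ] -0.0021
red px [284.93  87.17] 70 @z [[0.6038 0.0049 0.0386]] depth [0.6038 0.0049 0.0388]
knob top px [283. 185.] 403 rect mm [490.7  -7.6] [44.6 12.4] 7.437618255615234 zmed 0.0668
bar angle 0.12981093
holder 416 [0.5927 0.0859 0.1313] top pts [0.5939 0.0886 0.1318]
blue edge 446 [ 0.1095 -0.994   0.43   -0.0054] yaw 0.109685615
red px [279.38  70.02] 149 @z [[0.603  0.0061 0.0386]] depth [0.6029 0.0061 0.0386]
knob top px [280.4 212. ] 856 rect mm [491.5  -7.7] [45.4 13.7] 7.874866962432861 zmed 0.0668
bar angle 0.13744247
holder 844 [0.5941 0.0881 0.132 ] top pts [0.594  0.0888 0.132 ]
blue edge 524 [ 0.1151 -0.9933  0.4326  0.0097] yaw 0.11539765
red [0.6039 0.0055 0.0346]
knob [ 0.4891 -0.0079  0.0575]
t 2.62 pos [ 0.4906 -0.009   0.1525] yaw 0.1165 q [-0.3   0.7   0.37  2.07 -0.54  0.47 -0.98] F [-1.2  0.6 -0.3] op 1.003
row [-0.0032 -0.0027  0.3717] -0.0021
```

View pics/w2.png

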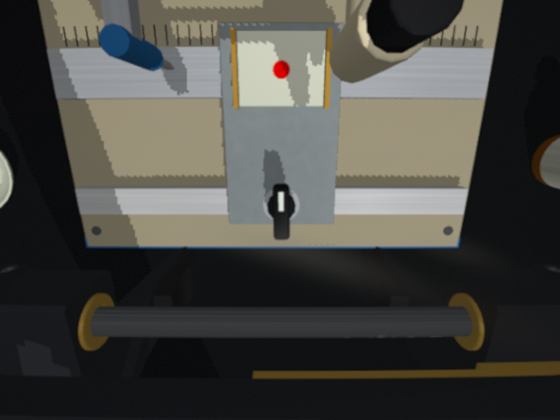

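The knob is centred under the tool at (280,212). Both views agree on it to within about 2 mm, with its top at 67 mm. I'll descend and grip.

Call:
send_rows(rows="0 -0.002 0.12 -0.002;0 -0.002 0.24 -0.002;0 -0.002 0.32 -0.002;0 -0.002 0.365 -0.002;0 -0.002 0.368 -0.002;0 -0.002 0.368 -0.002;0 -0.002 0.368 -0.002")

```text
clock: 3.2
tool_pos: [0.4918, -0.0082, 0.0433]
eef_rot: [0.998, 0.065, 0.002, 0.0]
contact_force: [0.9, 0.1, -0.4]
opening: 1.0
finger_force: 0.0
```

Call:
send_rows(rows="0 0 0 0;0 0 0 0;0 0 0 0;0 0 0 0;0 0 0 0;0 0 0 0;0 0 0 0;0 0 0 0", jaw=1, force=30)

```text
clock: 3.87
tool_pos: [0.49, -0.0081, 0.0412]
eef_rot: [0.998, 0.064, -0.0, -0.0]
contact_force: [-0.2, 0.7, -0.5]
opening: 0.42
finger_force: 0.0
```

```bash
python3 -c "
from h import *
go([.49,-.0083,.041],.13)"
```

```text
t 3.87 pos [ 0.49   -0.0081  0.0412] yaw 0.129 q [-0.17  0.89  0.15  2.11 -0.65  0.19 -0.87] F [-0.2  0.7 -0.5] op 0.42
row [0.     0.0005 0.0008] -0.0002
```

Call:
send_rows(rows="0 0 0 0;0 0 0 0;0 0 0 0;0 0 0 0;0 0 0 0;0 0 0 0;0 0 0 0")

```text
clock: 4.45
tool_pos: [0.4901, -0.0086, 0.0413]
eef_rot: [0.998, 0.064, 0.0, 0.0]
contact_force: [1.0, -2.0, -0.4]
opening: 0.273
finger_force: 30.0
```

The opening reads about 24 mm where the bar is 14 mm, so I may have caught the hub. I'll re-grip 8 mm higher.

Call:
send_rows(rows="0 0 0 0;0 0 0 0;0 0 -0.027 0;0 0 -0.027 0;0 0 -0.027 0", jaw=0)

```text
clock: 4.87
tool_pos: [0.4904, -0.0077, 0.05]
eef_rot: [0.998, 0.065, 0.001, -0.0]
contact_force: [-0.0, -0.7, -0.4]
opening: 0.5
finger_force: 0.0
```

Call:
send_rows(rows="0 0 0 0;0 0 0 0;0 0 0 0;0 0 0 0;0 0 0 0;0 0 0 0;0 0 0 0;0 0 0 0;0 0 0 0", jaw=1)

```text
clock: 5.62
tool_pos: [0.4901, -0.0086, 0.0493]
eef_rot: [0.998, 0.064, 0.0, 0.0]
contact_force: [0.1, -2.2, -1.6]
opening: 0.158
finger_force: 30.0
```

```bash
python3 - <<'E'
from h import *
go([.49,-.0083,.049],.13)
p,d=eyes.snapshot("wrist");q=eyes.snapshot("side")[0]
cv2.imwrite("pics/w3.png",np.hstack([p[100:420,100:460],cv2.resize(q[150:310,190:370],(360,320))])[:,:,::-1])
E
```

```text
t 5.62 pos [ 0.4901 -0.0086  0.0493] yaw 0.1286 q [-0.18  0.87  0.16  2.11 -0.65  0.21 -0.88] F [ 0.1 -2.2 -1.6] op 0.158
row [-0.     -0.0012  0.0012] -0.0002
```

View pics/w3.png

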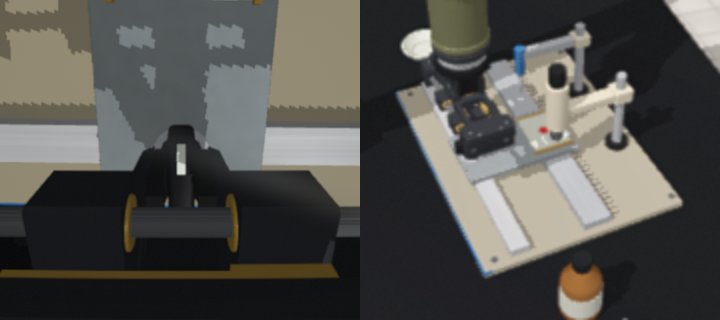

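Opening ≈ 13.9 mm, so the bar is now gripped. The picture shows the fingers on either side of it. Turning anticlockwise (negative about tool z).

Call:
send_rows(rows="0 0 0 -0.015;0 0 0 -0.03;0 0 0 -0.045;0 0 0 -0.06;0 0 0 -0.075;0 0 0 -0.09;0 0 0 -0.105;0 0 0 -0.12;0 0 0 -0.12")

```text
clock: 6.47
tool_pos: [0.4899, -0.0082, 0.0493]
eef_rot: [0.904, 0.428, -0.0, -0.0]
contact_force: [0.1, -2.5, -2.3]
opening: 0.156
finger_force: 30.0
```

```bash
python3 -c "
from h import *
go([.49,-.0083,.049],.115+1.4)"
```

```text
t 6.47 pos [ 0.4899 -0.0082  0.0493] yaw 0.8853 q [-0.12  0.86  0.07  2.11 -0.29  0.18 -0.48] F [ 0.1 -2.5 -2.3] op 0.156
row [-0.0001  0.0005  0.001 ] -0.1002
```

Call:
send_rows(rows="0 0 0 -0.015;0 0 0 -0.03;0 0 0 -0.045;0 0 0 -0.06;0 0 0 -0.075;0 0 0 -0.09;0 0 0 -0.1;0 0 0 -0.105;0 0 0 -0.105")

```text
clock: 7.22
tool_pos: [0.4898, -0.0081, 0.0493]
eef_rot: [0.718, 0.696, -0.0, -0.0]
contact_force: [1.4, -0.2, -2.5]
opening: 0.157
finger_force: 30.0
```

```bash
python3 -c "
from h import *
go([.49,-.0083,.049],.115+1.4);print(sensors.get_state()['moment'])"
```

```text
t 7.22 pos [ 0.4898 -0.0081  0.0493] yaw 1.5395 q [-0.07  0.86 -0.01  2.1   0.03  0.18 -0.14] F [ 1.4 -0.2 -2.5] op 0.157
row [-0.0006  0.0006  0.001 ] 0.0039
[-0.277052    0.06901713 -0.50819755]
```

The knob is at the loose stop, shown by the reaction moment at 1.40+. Before sliding I'll use the earlier wrist view to measure needle tip to dot in the same picture.

```bash
python3 - <<'E'
from h import *
a=np.load("pics/w2.npz")["p"][15:105,85:205,::-1];b=np.load("pics/w1.npz")["p"][55:115,170:250,::-1]
A=cv2.resize(a,None,fx=6,fy=6,interpolation=cv2.INTER_CUBIC)[:, :720]
cv2.imwrite("pics/tip.png",A)
E
```

```text
(no output)
```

View pics/tip.png

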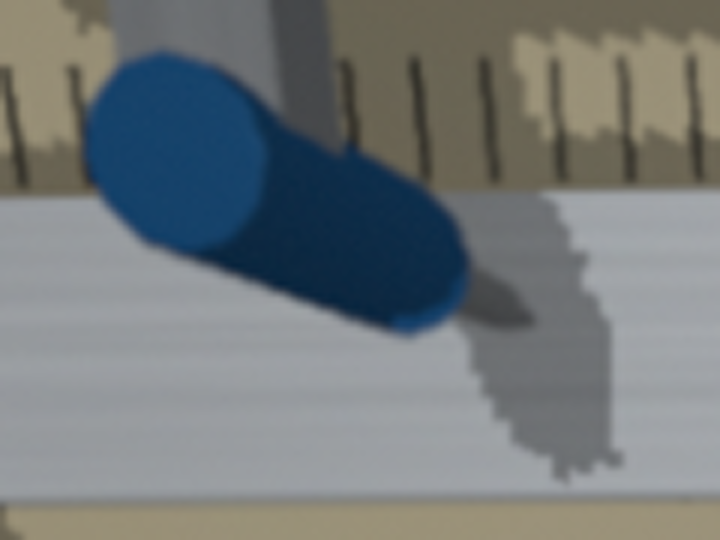

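```bash
python3 - <<'E'
from h import *
z=np.load("pics/w2.npz");c=dict(world_from_camera=z["T"],fov_y=float(z["fov"]),cx=float(z["cx"]),cy=float(z["cy"]),dist_coeffs=z["dc"])
f=lambda x,y:(85+(x+.5)/6-.5,15+(y+.5)/6-.5)
t=atz(c,f(534,322),.046)[0];h=atz(c,f(177,151),.132)[0];d=atz(c,(279.38,70.02),.0386)[0]
yw=.115;ex=np.array([np.cos(yw),np.sin(yw),0]);ey=np.array([-np.sin(yw),np.cos(yw),0])
for n,p in(("tip",t),("top",h)):print(n,p.round(4),"rel dot x,y",((p-d)@ex).round(4),((p-d)@ey).round(4))
s=sensors.get_state()
go(np.array(s["tool_pos"])+.075*ey,1.515)
E
```

```text
tip [0.5939 0.089  0.046 ] rel dot x,y 0.0005 0.0833
top [0.5942 0.0891 0.132 ] rel dot x,y 0.0008 0.0834
t 7.22 pos [ 0.4898 -0.0081  0.0493] yaw 1.5395 q [-0.07  0.86 -0.01  2.1   0.03  0.18 -0.14] F [ 1.4 -0.2 -2.5] op 0.157
row [ 2.473e-01 -3.650e-02  1.000e-04] 0.0039
```

The tip and holder top agree: the carriage must slide 83.3 mm along station y. Sliding now, with the stop pressure relieved slightly.

Call:
send_rows(rows="0.02 -0.003 0 0.002;0.05 -0.0072 0 0.003;0.085 -0.0123 0 0.003;0.12 -0.0173 0 0.003;0.155 -0.0224 0 0.003;0.19 -0.0274 0 0.003;0.225 -0.0325 0 0.003;0.255 -0.0368 0 0.003;0.275 -0.0397 0 0.003;0.275 -0.0397 0 0.003")

```text
clock: 8.05
tool_pos: [0.4798, 0.0775, 0.0493]
eef_rot: [0.722, 0.692, 0.0, -0.001]
contact_force: [-1.1, 2.3, -5.8]
opening: 0.156
finger_force: 30.0
```

```bash
cat >> h.py <<'E'
def dots():
    V=[]
    for n in("scene","side"):
        c=eyes.calibration(n);p=eyes.snapshot(n)[0].astype(float);e=p[...,0]-np.maximum(p[...,1],p[...,2])
        g=proj(c,[.594,.089,.0386])[0];v,u=np.mgrid[0:420,0:560];w=np.where(np.hypot(u-g[0],v-g[1])<9,np.clip(e-60,0,None),0)
        if w.sum()==0: print(n,"no red");continue
        px=((u*w).sum()/w.sum(),(v*w).sum()/w.sum());print(n,np.round(px,2),(w>0).sum(),atz(c,px,.0386)[0].round(4));V.append((c,px))
        cv2.imwrite(f"pics/{n}_{sensors.get_state()['clock']:.2f}.png",p[...,::-1])
E
python3 - <<'E'
from h import *
go([.4898-.0093,-.0081+.0828,.0493],1.515);print(sensors.get_state()["moment"].round(2) if hasattr(sensors.get_state()["moment"],"round") else sensors.get_state()["moment"])
dots()
E
```

```text
t 8.05 pos [0.4798 0.0775 0.0493] yaw 1.5272 q [-0.26  0.86  0.01  2.12 -0.05  0.17 -0.25] F [-1.1  2.3 -5.8] op 0.156
row [-0.0094  0.0027  0.0001] 0.0019
[ 0.31  0.22 -0.29]
scene [300.17 248.59] 22 [0.5928 0.0907 0.0386]
side [269.96 197.61] 7 [0.5946 0.0894 0.0386][ WARN:0@0.966] global loadsave.cpp:1063 imwrite_ Unsupported depth image for selected encoder is fallbacked to CV_8U.
```

Call:
send_rows(rows="0 0 0 0;0 0 0 0;0 0 0 0")

```text
clock: 8.4
tool_pos: [0.4802, 0.0746, 0.0493]
eef_rot: [0.724, 0.69, -0.0, -0.0]
contact_force: [-1.0, 1.5, -5.5]
opening: 0.152
finger_force: 30.0
```

```bash
python3 - <<'E'
from h import *
go([.4898-.0093,-.0081+.0828,.0493],1.515)
dots()
E
```

```text
t 8.4 pos [0.4802 0.0746 0.0493] yaw 1.5238 q [-0.26  0.86  0.01  2.12 -0.05  0.17 -0.24] F [-1.   1.5 -5.5] op 0.152
row [0.0004 0.001  0.0001] 0.0014
scene [299.51 247.7 ] 24 [0.5927 0.0878 0.0386]
side [270.3  198.01] 9 [0.5951 0.0872 0.0386][ WARN:0@1.071] global loadsave.cpp:1063 imwrite_ Unsupported depth image for selected encoder is fallbacked to CV_8U.
```

The dot moved about 83.2 mm as intended and the fixed cameras agree within about 2 mm. Turning clockwise back to the tight stop.

Call:
send_rows(rows="0 0 0 0.012;0 0 0 0.027;0 0 0 0.042;0 0 0 0.057;0 0 0 0.072;0 0 0 0.087;0 0 0 0.102;0 0 0 0.117;0 0 0 0.12;0 0 0 0.12")

```text
clock: 9.33
tool_pos: [0.4803, 0.0744, 0.0493]
eef_rot: [0.927, 0.376, -0.0, 0.0]
contact_force: [-1.2, 1.4, -6.7]
opening: 0.156
finger_force: 30.0
```

```bash
python3 - <<'E'
from h import *
go([.4802,.0746,.0493],.115)
E
```

```text
t 9.33 pos [0.4803 0.0744 0.0493] yaw 0.7714 q [-0.31  0.86  0.09  2.12 -0.41  0.18 -0.63] F [-1.2  1.4 -6.7] op 0.156
row [ 0.0003 -0.0005  0.0001] 0.1045
```

```bash
python3 - <<'E' 2>/dev/null
from h import *
dots()
E
```

```text
scene [299.48 247.67] 24 [0.5927 0.0876 0.0386]
side [270.21 198.15] 10 [0.5946 0.0866 0.0386]
```

Call:
send_rows(rows="0 0 0 0.015;0 0 0 0.03;0 0 0 0.045;0 0 0 0.06;0 0 0 0.075;0 0 0 0.09;0 0 0 0.1;0 0 0 0.109;0 0 0 0.111;0 0 0 0.111")

```text
clock: 10.27
tool_pos: [0.4803, 0.0744, 0.0494]
eef_rot: [0.999, 0.038, -0.0, 0.0]
contact_force: [-2.1, -2.3, -5.4]
opening: 0.16
finger_force: 30.0
```

```bash
python3 - <<'E' 2>/dev/null
from h import *
go([.4802,.0746,.0493],.115);print(sensors.get_state()["moment"])
dots()
E
```

```text
t 10.27 pos [0.4803 0.0744 0.0494] yaw 0.0759 q [-0.36  0.87  0.19  2.12 -0.74  0.21 -1.  ] F [-2.1 -2.3 -5.4] op 0.16
row [-0.0004 -0.0008  0.0004] -0.0062
[-0.14533689  0.38247216  0.62453847]
scene [299.4  247.71] 23 [0.5929 0.0876 0.0386]
side [270.22 198.15] 9 [0.5946 0.0866 0.0386]
```

The reaction moment of 0.62 N·m shows the tight stop. Releasing, rising and checking with the wrist camera.

Call:
send_rows(rows="0 0 0 -0.002;0 0 0 -0.003;0 0 0 -0.003")

```text
clock: 10.62
tool_pos: [0.4803, 0.0743, 0.0494]
eef_rot: [0.999, 0.046, -0.0, 0.0]
contact_force: [-1.1, -2.0, -5.6]
opening: 0.156
finger_force: 30.0
```

Call:
send_rows(rows="0 0 0 0;0 0 0 0;0 0 0 0;0 0 0 0;0 0 0 0;0 0 0 0", jaw=-1)

```text
clock: 11.12
tool_pos: [0.4807, 0.0748, 0.0496]
eef_rot: [0.999, 0.046, 0.0, -0.0]
contact_force: [-0.4, -1.1, -0.1]
opening: 0.582
finger_force: 0.0
```

Call:
send_rows(rows="0 0 -0.05 0;0 0 -0.12 0;0 0 -0.22 0;0 0 -0.33 0;0 0 -0.45 0;0 0 -0.5 0;0 0 -0.5 0;0 0 -0.5 0;0 0 -0.5 0")

```text
clock: 11.87
tool_pos: [0.4797, 0.075, 0.1985]
eef_rot: [0.999, 0.046, -0.001, -0.0]
contact_force: [0.0, 0.2, -1.5]
opening: 1.001
finger_force: 0.0
```

```bash
python3 - <<'E' 2>/dev/null
from h import *
go([.48,.0746,.2],.115)
c=eyes.calibration("wrist");p,d=eyes.snapshot("wrist")
np.savez("pics/w4.npz",p=p,d=d,T=c["world_from_camera"],fov=c["fov_y"],cx=c["cx"],cy=c["cy"],dc=c["dist_coeffs"])
o=wmeas("pics/w4.npz");print(proj(o["c"],[[.594,.089,.046],[.594,.089,.132]]))
dots()
g=proj(o["c"],[.594,.089,.0386])[0].astype(int);y0=max(g[1]-45,0);x0=g[0]-60;print(x0,y0)
a=cv2.resize(p[y0:y0+90,x0:x0+120,::-1],None,fx=6,fy=6,interpolation=cv2.INTER_CUBIC);cv2.imwrite("pics/chk.png",a)
E
```

```text
t 11.87 pos [0.4797 0.075  0.1985] yaw 0.0917 q [-0.57  0.64  0.52  2.04 -0.55  0.61 -1.15] F [ 0.   0.2 -1.5] op 1.001
row [ 0.001   0.0014 -0.0049] -0.0037
red px [279.74  81.19] 43 @z [[0.591  0.0867 0.0386]] depth [0.591  0.0867 0.0385]
knob top px [281.  198.5] 631 rect mm [481.   75.4] [45.8 13.7] 5.607198715209961 zmed 0.0667
bar angle 0.09786415
holder 554 [0.5922 0.0891 0.1318] top pts [0.5935 0.0894 0.132 ]
blue edge 640 [ 0.122  -0.9925  0.4312 -0.0083] yaw 0.12231106
[[277.54808543  76.56659303]
 [276.15160207  58.22087188]]
scene [299.32 247.68] 18 [0.593  0.0875 0.0386]
side [270.28 198.11] 10 [0.5949 0.0867 0.0386]
217 32
```

View pics/chk.png

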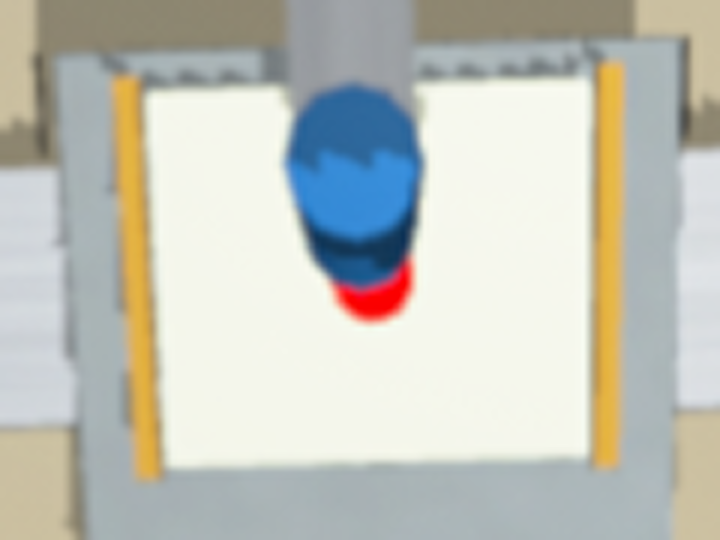

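The view shows the dot centred near crop (373,281), partly behind the holder, and possibly about 1 mm short. For an unoccluded check of the tip I'll shift 80 mm to +y and lower.

Call:
send_rows(rows="0 -0.1 0.05 0;0 -0.2 0.12 0;0 -0.27 0.16 0;0 -0.27 0.16 0;0 -0.27 0.16 0;0 -0.27 0.16 0")

```text
clock: 12.52
tool_pos: [0.4731, 0.154, 0.1512]
eef_rot: [0.999, 0.045, -0.0, 0.001]
contact_force: [-0.2, -0.8, -0.8]
opening: 1.002
finger_force: 0.0
```

```bash
python3 - <<'E' 2>/dev/null
from h import *
go([.48,.0746,.2],.115)
c=eyes.calibration("wrist");p,d=eyes.snapshot("wrist")
np.savez("pics/w5.npz",p=p,d=d,T=c["world_from_camera"],fov=c["fov_y"],cx=c["cx"],cy=c["cy"],dc=c["dist_coeffs"])
o=wmeas("pics/w5.npz")
g=proj(o["c"],[.594,.089,.0386])[0].astype(int);y0=max(g[1]-45,0);x0=g[0]-60;print(x0,y0)
a=cv2.resize(p[y0:y0+90,x0:x0+120,::-1],None,fx=6,fy=6,interpolation=cv2.INTER_CUBIC);cv2.imwrite("pics/chk2.png",a)
E
```

```text
t 12.52 pos [0.4731 0.154  0.1512] yaw 0.0901 q [-0.69  0.72  0.46  2.05 -0.64  0.52 -1.23] F [-0.2 -0.8 -0.8] op 1.002
row [-0.001   0.266  -0.1624] -0.004
red px [373.87  71.92] 146 @z [[0.5932 0.089  0.0386]] depth [0.5932 0.089  0.0387]
knob top px [374.7 213.5] 940 rect mm [481.2  76.8] [46.4 15.5] 6.535049915313721 zmed 0.0667
bar angle 0.11405802
holder 1543 [0.5917 0.0932 0.1308] top pts [0.5934 0.0903 0.1318]
blue edge 640 [ 0.1198 -0.9928  0.4331  0.0015] yaw 0.12007006
313 25
```

View pics/chk2.png

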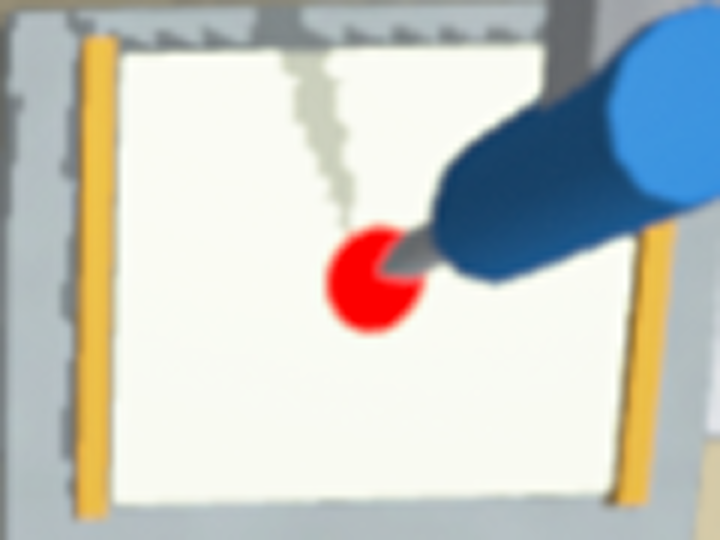

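```bash
python3 - <<'E'
from h import *
z=np.load("pics/w5.npz");c=dict(world_from_camera=z["T"],fov_y=float(z["fov"]),cx=float(z["cx"]),cy=float(z["cy"]),dist_coeffs=z["dc"])
f=lambda x,y:(313+(x+.5)/6-.5,25+(y+.5)/6-.5)
d=atz(c,f(375.5,280),.0386)[0]
ex=np.array([np.cos(.115),np.sin(.115),0]);ey=np.array([-np.sin(.115),np.cos(.115),0])
for n,p in(("tip",atz(c,f(377,273),.046)[0]),("dot L",atz(c,f(326,280),.0386)[0]),("dot R",atz(c,f(425,280),.0386)[0])):print(n,p.round(4),((p-d)@ex).round(4),((p-d)@ey).round(4))
z=np.load("pics/w4.npz");c=dict(world_from_camera=z["T"],fov_y=float(z["fov"]),cx=float(z["cx"]),cy=float(z["cy"]),dist_coeffs=z["dc"])
f=lambda x,y:(217+(x+.5)/6-.5,32+(y+.5)/6-.5)
d=atz(c,f(373,281),.0386)[0];t=atz(c,f(354.5,162),.132)[0];print("w4 holder-dot",((t-d)@ex).round(4),((t-d)@ey).round(4))
E
```

```text
tip [0.5934 0.09   0.046 ] -0.0002 0.0021
dot L [0.5932 0.0947 0.0386] 0.0001 0.0067
dot R [0.5945 0.0813 0.0386] -0.0001 -0.0068
w4 holder-dot 0.0005 0.0014
```

Tip minus dot is about +1.4 to +2.1 mm along y, from two views. There is plenty of time, so I'll correct by +1.7 mm: re-grip, loosen to the stop, nudge, re-tighten.

Call:
send_rows(rows="0 0.1 0 -0.003;0 0.2 0 -0.003;0 0.265 0 -0.003;0 0.266 0 -0.003;0 0.266 0.08 -0.003;0 0.266 0.18 -0.003;0 0.266 0.27 -0.003;0 0.266 0.33 -0.003;0 0.266 0.34 -0.003;0 0.266 0.34 -0.003")

```text
clock: 13.4
tool_pos: [0.48, 0.0753, 0.049]
eef_rot: [0.999, 0.054, -0.001, -0.0]
contact_force: [0.6, 0.4, 0.6]
opening: 1.001
finger_force: 0.0
```

```bash
python3 - <<'E' 2>/dev/null
from h import *
go([.4803,.0744,.0493],.115)
E
```

```text
t 13.4 pos [0.48   0.0753 0.049 ] yaw 0.1089 q [-0.36  0.87  0.19  2.12 -0.75  0.21 -0.97] F [0.6 0.4 0.6] op 1.001
row [ 0.0007  0.0032 -0.0009] -0.001
```

Call:
send_rows(rows="0 0 0 0;0 0 0 0;0 0 0 0;0 0 0 0;0 0 0 0;0 0 0 0;0 0 0 0;0 0 0 0;0 0 0 0;0 0 0 0", jaw=1)

```text
clock: 14.23
tool_pos: [0.4803, 0.0759, 0.0494]
eef_rot: [0.998, 0.055, -0.0, -0.0]
contact_force: [0.2, -1.2, 0.6]
opening: 0.265
finger_force: 0.0
```

Call:
send_rows(rows="0 0 0 0;0 0 0 0;0 0 0 0;0 0 0 0;0 0 0 0")

```text
clock: 14.65
tool_pos: [0.4805, 0.0745, 0.0494]
eef_rot: [0.999, 0.055, 0.0, 0.001]
contact_force: [-0.2, -5.1, -1.7]
opening: 0.157
finger_force: 30.0
```

```bash
python3 - <<'E' 2>/dev/null
from h import *
go([.4803,.0744,.0493],.115)
E
```

```text
t 14.65 pos [0.4805 0.0745 0.0494] yaw 0.1091 q [-0.36  0.87  0.19  2.12 -0.75  0.21 -0.97] F [-0.2 -5.1 -1.7] op 0.157
row [-0.0006  0.0003  0.0003] -0.0009
```

Call:
send_rows(rows="0 0 0 -0.015;0 0 0 -0.03;0 0 0 -0.047;0 0 0 -0.065;0 0 0 -0.083;0 0 0 -0.101;0 0 0 -0.118;0 0 0 -0.135;0 0 0 -0.15;0 0 0 -0.16")

```text
clock: 15.48
tool_pos: [0.4801, 0.0762, 0.0493]
eef_rot: [0.847, 0.531, -0.0, -0.0]
contact_force: [0.6, -1.5, -1.5]
opening: 0.159
finger_force: 30.0
```

Call:
send_rows(rows="0 0 0 -0.015;0 0 0 -0.03;0 0 0 -0.045;0 0 0 -0.06;0 0 0 -0.069;0 0 0 -0.069;0 0 0 -0.069;0 0 0 -0.065;0 0 0 -0.065")

```text
clock: 16.23
tool_pos: [0.48, 0.0762, 0.0493]
eef_rot: [0.724, 0.69, -0.0, -0.0]
contact_force: [-1.0, -0.8, -1.4]
opening: 0.155
finger_force: 30.0
```

```bash
python3 - <<'E' 2>/dev/null
from h import *
go([.4801,.0761,.0493],1.515);print(sensors.get_state()["moment"])
dots()
E
```

```text
t 16.23 pos [0.48   0.0762 0.0493] yaw 1.5224 q [-0.26  0.86  0.02  2.12 -0.07  0.17 -0.23] F [-1.  -0.8 -1.4] op 0.155
row [-0.0004  0.0003  0.0001] 0.0012
[-0.19747249  0.22755446 -0.17604143]
scene [299.87 248.12] 24 [0.5926 0.0892 0.0386]
side [270.1  197.69] 9 [0.5949 0.0889 0.0386]
```

Freeing it released the arm's small offset: the TCP and dot are now +1.7 mm along y, as wanted. Tightening.

Call:
send_rows(rows="0 0 0 0.012;0 0 0 0.027;0 0 0 0.042;0 0 0 0.058;0 0 0 0.074;0 0 0 0.09;0 0 0 0.106;0 0 0 0.122;0 0 0 0.138;0 0 0 0.15")

```text
clock: 17.17
tool_pos: [0.4803, 0.0761, 0.0493]
eef_rot: [0.958, 0.285, -0.0, -0.0]
contact_force: [-0.7, -1.5, -1.9]
opening: 0.155
finger_force: 30.0
```

Call:
send_rows(rows="0 0 0 0.015;0 0 0 0.03;0 0 0 0.045;0 0 0 0.06;0 0 0 0.07;0 0 0 0.078;0 0 0 0.081;0 0 0 0.081;0 0 0 0.081")

```text
clock: 17.92
tool_pos: [0.4803, 0.076, 0.0494]
eef_rot: [0.999, 0.038, 0.0, 0.0]
contact_force: [-0.3, -1.4, -1.2]
opening: 0.161
finger_force: 30.0
```

```bash
python3 - <<'E' 2>/dev/null
from h import *
go([.4801,.0761,.0493],.115);print(sensors.get_state()["moment"])
dots()
E
```

```text
t 17.92 pos [0.4803 0.076  0.0494] yaw 0.0754 q [-0.37  0.87  0.19  2.12 -0.76  0.21 -0.99] F [-0.3 -1.4 -1.2] op 0.161
row [-0.0006 -0.0005  0.0004] -0.0063
[-0.36843855  0.21409366  0.590106  ]
scene [299.92 248.05] 22 [0.5924 0.0891 0.0386]
side [269.98 197.77] 8 [0.5944 0.0886 0.0386]
```

It's at the tight stop (0.59 N·m). Relieve, release and rise, then move to the side view pose for a last check.

Call:
send_rows(rows="0 0 0 -0.002;0 0 0 -0.003;0 0 0 -0.003")

```text
clock: 18.27
tool_pos: [0.4803, 0.0759, 0.0494]
eef_rot: [0.999, 0.046, -0.0, -0.0]
contact_force: [0.4, -2.0, -1.2]
opening: 0.155
finger_force: 30.0
```

Call:
send_rows(rows="0 0 0 0;0 0 0 0;0 0 0 0;0 0 0 0;0 0 0 0;0 0 0 0", jaw=-1)

```text
clock: 18.77
tool_pos: [0.4804, 0.076, 0.0494]
eef_rot: [0.999, 0.046, 0.0, -0.0]
contact_force: [0.8, 0.6, -0.3]
opening: 0.582
finger_force: 0.0
```

Call:
send_rows(rows="0 0 -0.05 0;0 0 -0.12 0;0 0 -0.22 0;0 0 -0.32 0;0 -0.1 -0.34 0;0 -0.2 -0.34 0;0 -0.27 -0.34 0;0 -0.27 -0.34 0;0 -0.27 -0.34 0;0 -0.27 -0.34 0")

```text
clock: 19.6
tool_pos: [0.4729, 0.1556, 0.1514]
eef_rot: [0.999, 0.045, 0.0, 0.0]
contact_force: [-0.2, 0.3, 0.6]
opening: 0.998
finger_force: 0.0
```

```bash
python3 - <<'E' 2>/dev/null
from h import *
go([.48,.0746,.2],.115)
c=eyes.calibration("wrist");p,d=eyes.snapshot("wrist")
np.savez("pics/w6.npz",p=p,d=d,T=c["world_from_camera"],fov=c["fov_y"],cx=c["cx"],cy=c["cy"],dc=c["dist_coeffs"])
o=wmeas("pics/w6.npz")
g=proj(o["c"],[.594,.089,.0386])[0].astype(int);y0=max(g[1]-45,0);x0=g[0]-60;print(x0,y0)
a=cv2.resize(p[y0:y0+90,x0:x0+120,::-1],None,fx=6,fy=6,interpolation=cv2.INTER_CUBIC);cv2.imwrite("pics/chk3.png",a)
E
```

```text
t 19.6 pos [0.4729 0.1556 0.1514] yaw 0.0904 q [-0.7   0.73  0.48  2.05 -0.66  0.52 -1.22] F [-0.2  0.3  0.6] op 0.998
row [-0.0008  0.2711 -0.1617] -0.0039
red px [374.23  71.58] 163 @z [[0.5934 0.0903 0.0386]] depth [0.5933 0.0903 0.0387]
knob top px [375.  213.1] 938 rect mm [481.4  78.2] [45.7 15.2] 6.543262958526611 zmed 0.0667
bar angle 0.114201546
holder 1553 [0.5916 0.0931 0.1308] top pts [0.5935 0.0902 0.1319]
blue edge 646 [ 0.1175 -0.9931  0.4367 -0.0289] yaw 0.11777457
315 25
```

View pics/chk3.png

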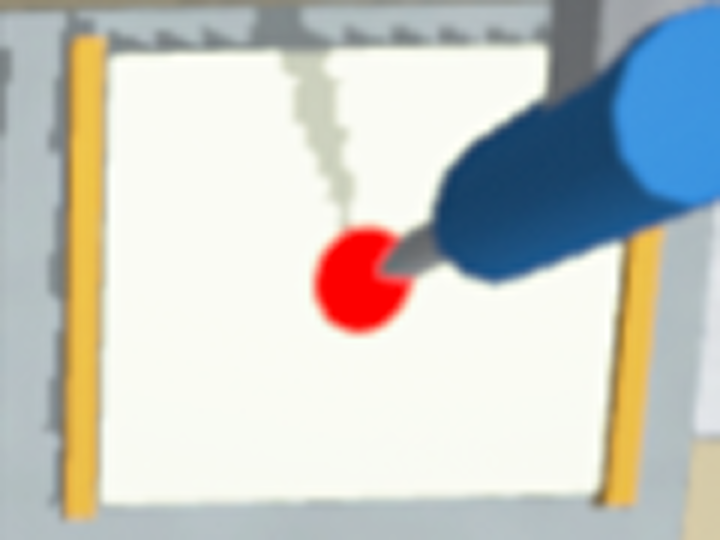

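The dot's centre is at crop (364,280) and the tip at (377,273). After height parallax the residual is about 0.5 mm or less, with the bar at the tight angle and the gripper clear. Handing in.

```bash
python3 -c "
from plant import finish_job
print(finish_job())"
```

```text
the job is handed in; nothing more can be done
None
```

The job is handed in at about 20 s: the carriage is locked at the tight stop and the gripper is clear, with the red dot measured within about 0.5 mm of directly under the needle tip; it took a second loosen, nudge and re-tighten to correct a first placement about 1.7 mm short.

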